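Feel a skimmed cylinder head for burrs along its margin

ROBOT

A 6-joint arm with a two-finger parallel gripper is mounted at the origin on the work surface. World frame = base frame: x ahead of the robot, y to its left, z up, the work surface at z = 0. Lengths are in m, angles in rad, forces in N, time in s.
With the tool pointing down it reaches from about 0.325 to 0.775 m from the base axis. Payload 5.5 kg.
Tool frame: the origin (TCP) lies midway between the tips of the shut fingers; the grasp point (between the pads) lies 19 mm behind it (grip_depth is the distance from the TCP to the grasp point, in m); z points along the fingers, y is the line along which they close (so a half turn about z gives the same grasp; the last joint's range is limited). The gripper opens to 85 mm and grips with 20 to 120 N. Pads are 22 mm wide; open, the fingers measure 114 mm over their backs; the gripper's body (76 mm by 85 mm) begins 54 mm behind the grasp point. The pads swing forward as they close: fully open they stand 13 mm farther back than shut.
Start: joints at [1.047, 0.091, 1.231, -0, 1.82, -0.057], TCP at [0.27, 0.536, 0.231] pointing down, gripper open.
Joint ranges: [-2.87, 2.87], [-0.86, 2.18], [0.17, 2.46], [-1.51, 4.65], [0.06, 2.69], [-2.65, 2.65]. Speed limits (rad/s): [2.57, 2.57, 3.01, 3.14, 3.14, 3.14].

INTERFACE

Orientations are given as a unit quaternion [w, x, y, z].
In Python, from cell import * gives the robot as it stands.
- The arm moves only by the tool move_arm, never from a script. Its argument "motion" is a list that holds one entry, the list of rows, each a list of 7 numbers: the turn, a rotation vector about the tool's x, y, z scaled (see below), then the shift along the tool's x, y, z scaled (see below), then the opening, from 0 (shut) to 1 (fully open). In form: [[[rx, ry, rz, tx, ty, tz, hand], ...]]. A call has exactly 10 rows; each row shifts and turns the commanded pose from where the row before left it, along the tool's axes as they then stand; what a row does not reach is not made up. The controller multiplies each number of a shift by 0.025 m and each number of a turn by pi/4 rad. A row lasts 1/12 s, in which the tool goes at most 41.7 mm and 7.16 degrees, less where a joint would pass 70% of its speed; a pose out of reach is approached as far as the arm can. A call with a number of a shift or a turn outside -1 to 1 is refused whole. A call with a gripper value outside its range is refused whole. The fingers move at their own pace and stop on an object; "squeeze" is the grip in N (left out, the last holds). Time passes only in rows, so rows that do not move let the fingers close, or fill a call up. It gives the time, the measured TCP pose, the force, the opening and the grip force at its end, in the units of the state.
- sense(): the state, without advancing time (a new reading comes with each control period).
- grab_frame(name): name is "scene" or "top"; returns a dict with "img" (480x640x3 uint8, red, green, blue), "depth" (480x640 float32, m along the optical axis (not along the pixel's ray), 0 where there is no reading), "mtx" (3x3 intrinsics, pixels), "xyz" and "rotation" of the camera in the world. Camera axes: x right, y down, z forward; pixel columns grow to the right and rows downward; lengths in m; the calibration is good to about 2 mm. A picture is of the moment at which its call begins.
- close_job(): hands the job in; it is judged then, once.
The state is a dict: "t": time; "joint_positions": joint angles; "qd": joint speeds; "effort": joint torques, N m; "tcp_pos": TCP position; "eef_rot": TCP orientation; "wrist_force": force on the tool from outside, world axes, zero at the start; "wrist_torque": the same for the moment, N m; "opening": opening from 0.0 (shut) to 1.0 (fully open); "finger_force": force on a finger pad.
Only numpy, scipy, OpenCV 4.12 (cv2) and the standard library are available. Lean on these libraries where they do the work, as an engineer would, in place of code of your own. Each camera call takes 0.05 s, during which the arm holds its last target. There are 200 camera calls.

TASK

The cylinder head on the bench has just been skimmed and lies gasket face up: set a fingertip down gently and run it lightly along the flat outer margin of that face to feel for burrs. Start at the end with the big oblong timing-chain opening, follow the long edge on the side where the exhaust studs stick out, turn the corner and go on across the plain end until you reach the other long side. Do not bear down on the face, shove the head or disturb the loose parts on and around it; then lift off.

Things in the scene. Friction and masses are not known exactly. Their poses are not given: they have to be found in the camera images.
- head: Aluminium three-cylinder head, 300 x 140 x 115 mm, 9 kg, loose on two timber bearers, at any yaw, its flat rigid gasket face up, level, 160 mm above the bench. Origin: centre of its underside (face 115 mm above). z up; x lengthwise, +x the chain end, -x the plain end; -y the exhaust (stud) side, +y the intake side. Three 65 mm chambers, 11 mm deep, in a row on the centre line.
- chain_opening (a point): Centre, on the gasket face, of the oblong timing-chain opening (30 mm along the head, 80 mm across it, 13 mm deep), 31 mm from the chain end.
- stud_side (a point): Middle of the exhaust side wall, 49 mm below the face. Six M8 studs stick out level from this side by 28 mm, the highest 33 mm below the face.
- margin_start (a point): Point on the gasket face, on the margin of the exhaust (stud) side near the chain end: 18 mm from the chain end, 13 mm in from the stud-side edge. The stroke starts here. The margin along this side is flat, 26 mm wide from the edge; its 10 mm bolt holes and 6 mm water holes are too small for a fingertip to fall in. The face is hard: come down on it slower than 30 mm/s.
- margin_corner (a point): Point on the gasket face at the corner of the stud side and the plain end: 12 mm from the plain end, 13 mm in from the stud-side edge. The stroke turns here. The margin across the plain end is flat, 22 mm wide from the edge.
- margin_end (a point): Point on the gasket face at the corner of the intake side and the plain end: 12 mm from the plain end, 16 mm in from the intake-side edge. The stroke ends here.
- bearers: Two fixed timber bearers, 45 x 190 x 45 mm, 190 mm apart, that carry the head crosswise near its ends. Origin: midway between them, on the bench; axes as the head's within 3 degrees.
- valve_a: Loose poppet valve stood on its 32 mm head, 100 mm tall, on the bench beside the head's stud side. Origin: centre of its underside. Leave alone.
- valve_b: Loose poppet valve stood on its 28 mm head, 100 mm tall, on the bench beside the head's stud side. Origin: centre of its underside. Leave alone.
- spring: Loose valve spring, 29 mm across, 45 mm tall, standing on the bench beside the stud side. Origin: centre of its underside. Leave alone.
- tappet: Loose steel bucket tappet, 28 mm across, 24 mm tall, standing on the gasket face by the intake side. Origin: centre of its underside. Leave alone.
- feeler: Loose folded feeler gauge, 100 x 14 x 13 mm, lying on the gasket face along the intake side. Origin: centre of its underside, x along its length. Leave alone.
- spray_can: Loose spray can, 65 mm across, 200 mm tall, on the bench to the robot's left. Origin: centre of its underside. Leave alone.
- spanner: Loose steel spanner, 200 mm long, 8 mm thick, flat on the bench to the robot's right. Origin: its middle, on the bench. Leave alone.
- straightedge: Loose steel straightedge, 30 x 400 x 7 mm, flat on the bench beyond the head. Origin: centre of its underside, y along its length. Leave alone.

How it is judged:
On the way, in this order (a step that is already met when the one before it is completed fails the run):
1. the margin is touched within 50 mm of the chain end on the stud side (contact force between the fingers and margin_1 above 0.2 N and contact force between the fingers and margin_2 below 0.1 N), for 0.06 s.
2. the touch has run on along the stud side (1 of 4) (contact force between the fingers and margin_2 above 0.2 N and contact force between the fingers and margin_3 below 0.1 N), for 0.06 s.
3. the touch has run on along the stud side (2 of 4) (contact force between the fingers and margin_3 above 0.2 N and contact force between the fingers and margin_4 below 0.1 N), for 0.06 s.
4. the touch has run on along the stud side (3 of 4) (contact force between the fingers and margin_4 above 0.2 N and contact force between the fingers and margin_5 below 0.1 N), for 0.06 s.
5. the touch has reached the corner at the plain end (4 of 4) (contact force between the fingers and margin_5 above 0.2 N and contact force between the fingers and margin_6 below 0.1 N), for 0.06 s.
6. the touch has run on across the plain end (contact force between the fingers and margin_6 above 0.2 N and contact force between the fingers and margin_7 below 0.1 N), for 0.06 s.
7. the touch has come within 44 mm of the other long side (contact force between the fingers and margin_7 above 0.2 N), for 0.06 s.
At the end, for the whole second after the job is handed in: After the margin has been touched all along in that order, the head lies still and level on its bearers within 10 mm of where it lay (tilt under 0.03 rad), and the loose parts are within 12 mm of where they stood (distance of head from where it was at the start of the episode below 0.01 m and angle between head's own z axis and vertical below 0.03 rad and linear speed of head below 0.02 m/s and distance of each of valve_a, valve_b, spring, tappet, feeler, spray_can, spanner, straightedge from where it was at the start of the episode below 0.012 m).
It fails at once if the fingers bear down on the head with more than 60 N, so that it weighs that much more on its bearers (a slow touch-down stays well below) (contact force between the fingers and head above 60 N and contact force between head and bearers above 145 N).
It fails at once if the head is shoved, lifted or tipped (more than 10 mm or 0.05 rad) (distance of head from where it was at the start of the episode above 0.01 m or angle between head's own z axis and vertical above 0.05 rad).
It fails at once if a loose part on or around the head is disturbed (moved more than 12 mm) (distance of any of valve_a, valve_b, spring, tappet, feeler, spray_can, spanner, straightedge from where it was at the start of the episode above 0.012 m).
It also fails if it takes over 48 s, if anything falls off the work surface, if the arm or the gripper's body presses on something with over 40 N, if the wrist force passes 120 N, or if a joint passes its speed limit or range.

## Working session

There is one attempt and no reset: what is moved stays moved. The work goes in short steps, Python scripts to look and compute and a tool call to move; the robot and the scene stay as the last step left them, time stands still between calls to the robot, and variables do not carry over. Pictures are saved under pics/ and viewed, at most 10 in all, crops included, and the job is handed in when it is done.

Besides the shell and the picture viewer there is one more tool, called after "Request:" by a JSON object that holds its "method" and its "body", one argument or row to a line. move_arm: Moves the arm, as the interface text tells. Its arguments: {"type":"object","properties":{"motion":{"type":"array","items":{"type":"array","items":{"type":"array","items":{"type":"number"}}}},"squeeze":{"type":"number"}},"required":["motion"]}

```bash
mkdir -p pics
python3 - <<'E'
from cell import *
import cv2,numpy as np
for n in ("top","scene"):
    f=grab_frame(n); cv2.imwrite(f"pics/{n}0.png",f["img"][:,:,::-1]); np.savez(f"{n}0.npz",**f)
    print(n,f["xyz"],np.round(f["rotation"],3).tolist(),f["mtx"].tolist())
s=sense(); print(s)
E
```

```text
top [0.34719649 0.00558303 1.44812545] [0.072, -0.686, 0.72, -0.072] [[533.2985887369242, 0.0, 317.7511747583066], [0.0, 533.2985887369242, 236.15159679532638], [0.0, 0.0, 1.0]]
scene [ 1.18521903 -0.48830361  0.82473262] [-0.363, 0.824, 0.402, -0.164] [[458.39862818713283, 0.0, 316.937026198074], [0.0, 458.39862818713283, 239.06880753171535], [0.0, 0.0, 1.0]]
{'t': 0.1, 'joint_positions': array([ 1.04729397e+00,  9.18041886e-02,  1.23178880e+00,  3.56089858e-05,
        1.81983108e+00, -5.67051145e-02]), 'qd': array([ 0.00095083, -0.000919  , -0.00302828,  0.00179218, -0.00126958,
        0.00031823]), 'effort': array([ 1.74527409e-03, -4.60216784e+01, -4.19220650e+01, -2.51369265e-04,
        1.05702120e-02, -1.35125127e-06]), 'tcp_pos': array([0.26987678, 0.53557927, 0.23023844]), 'eef_rot': array([-2.78477368e-04,  2.31280975e-01,  9.72886567e-01, -8.72505854e-04]), 'wrist_force': array([-0.99346198, -0.79509368, -1.05750217]), 'wrist_torque': array([0.01053481, 0.01895739, 0.05925878]), 'finger_force': 0.0, 'opening': 1.001957000119171}
```

View pics/top0.png

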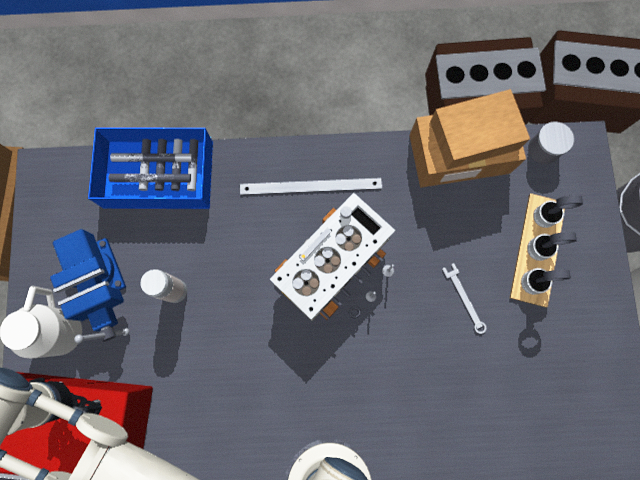

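View pics/scene0.png

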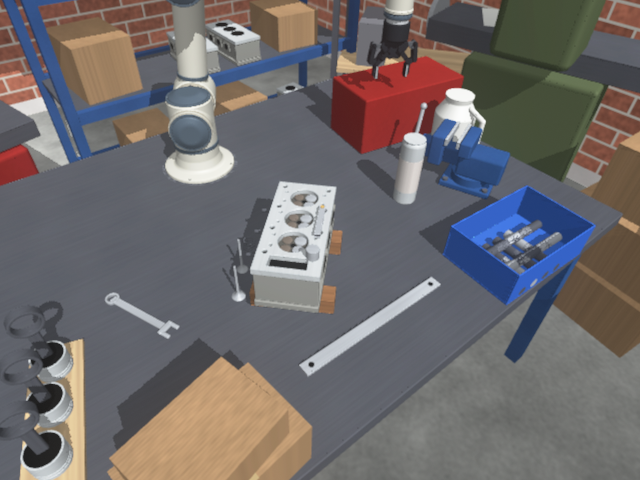

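The top view shows the head centred near pixel (333,257), with the chain opening at (367,220). The stud side faces lower right: valves at (388,270) and (371,296), stud-side edge from (394,230) to (313,318). The plain end runs from (313,318) to (271,280). The scene view agrees, with the tappet and feeler on the intake side. Next I fit the face rectangle from the depth at z≈0.16.

```bash
cat > h.py <<'E'
import numpy as np,cv2
def cloud(f):
    v,u=np.mgrid[:480,:640]; K=f["mtx"]; d=f["depth"]
    p=np.stack([(u-K[0,2])/K[0,0]*d,(v-K[1,2])/K[1,1]*d,d],-1)
    return p@f["rotation"].T+f["xyz"]
def onplane(f,uv,z):
    K=f["mtx"]; r=np.c_[(np.array(uv)-K[:2,2])/[K[0,0],K[1,1]],np.ones(len(uv))]@f["rotation"].T
    return f["xyz"]+r*((z-f["xyz"][2])/r[:,2])[:,None]
E
python3 - <<'E'
from h import *
for n,box in (("top",(190,325,260,400)),("scene",(170,290,240,345))):
    f=np.load(n+"0.npz"); P=cloud(f); m=(abs(P[...,2]-.16)<.008)
    b=np.zeros_like(m); b[box[0]:box[1],box[2]:box[3]]=1; m&=b
    m&=(f["img"].min(-1)>110)|(n=="top")
    c=max(cv2.findContours(m.astype(np.uint8),0,2)[0],key=cv2.contourArea)
    q=onplane(f,c[:,0,:].astype(float),.16)[:,:2]
    r=cv2.minAreaRect((q*1000).astype(np.float32)); print(n,m.sum(),"z",np.median(P[m][:,2]),r,cv2.boxPoints(r).round(1).tolist())
    # opening centre: dark within the rect
    g=f["img"].max(-1)<70; g&=cv2.drawContours(np.zeros(m.shape,np.uint8),[c],0,1,-1)>0
    k=max(cv2.findContours(g.astype(np.uint8),0,2)[0],key=cv2.contourArea)
    print("dark",onplane(f,[cv2.minAreaRect(k)[0]],.155),cv2.contourArea(k))
    for nm,uv in (("valves/spring px",[(388,270),(371,296)]),) if n=="top" else (): print(nm,onplane(f,uv,.1))
E
```

```text
Traceback (most recent call last):
  File "h.py", line 5, in cloud
    return p@f["rotation"].T+f["xyz"]
           ~^~~~~~~~~~~~~~~~
ValueError: matmul: Input operand 1 has a mismatch in its core dimension 0, with gufunc signature (n?,k),(k,m?)->(n?,m?) (size 4 is different from 3)
```

```bash
cat > h.py <<'E'
import numpy as np,cv2
from scipy.spatial.transform import Rotation as R
def RM(f): q=f["rotation"]; return R.from_quat([q[1],q[2],q[3],q[0]]).as_matrix()
def cloud(f):
    v,u=np.mgrid[:480,:640]; K=f["mtx"]; d=f["depth"]
    p=np.stack([(u-K[0,2])/K[0,0]*d,(v-K[1,2])/K[1,1]*d,d],-1)
    return p@RM(f).T+f["xyz"]
def onplane(f,uv,z):
    K=f["mtx"]; r=np.c_[(np.array(uv)-K[:2,2])/[K[0,0],K[1,1]],np.ones(len(uv))]@RM(f).T
    return f["xyz"]+r*((z-f["xyz"][2])/r[:,2])[:,None]
E
python3 - <<'E'
from h import *
for n,box in (("top",(190,325,260,400)),("scene",(170,290,240,345))):
    f=np.load(n+"0.npz"); P=cloud(f); m=(abs(P[...,2]-.16)<.008)
    b=np.zeros_like(m); b[box[0]:box[1],box[2]:box[3]]=1; m&=b
    c=max(cv2.findContours(m.astype(np.uint8),0,2)[0],key=cv2.contourArea)
    q=onplane(f,c[:,0,:].astype(float),.16)[:,:2]
    r=cv2.minAreaRect((q*1000).astype(np.float32)); print(n,m.sum(),"z",np.median(P[m][:,2]),r,cv2.boxPoints(r).round(1).tolist())
    g=f["img"].max(-1)<70; g&=cv2.drawContours(np.zeros(m.shape,np.uint8),[c],0,1,-1)>0
    k=max(cv2.findContours(g.astype(np.uint8),0,2)[0],key=cv2.contourArea)
    print("dark",onplane(f,[cv2.minAreaRect(k)[0]],.155),cv2.contourArea(k))
    if n=="top": print("valves",onplane(f,[(388,270),(371,296)],.1), "tappet",onplane(f,[(347,214)],.184))
E
```

```text
top 5014 z 0.16000195876068446 ((566.3314819335938, -34.64909362792969), (140.47891235351562, 300.2515869140625), 43.672950744628906) [[411.8999938964844, 25.399999618530273], [619.2000122070312, -191.6999969482422], [720.7999877929688, -94.69999694824219], [513.5, 122.4000015258789]]
dark [[ 0.64841525 -0.12149111  0.155     ]] 263.0
valves [[ 0.52942599 -0.17587149  0.1       ]
 [ 0.4656156  -0.12811038  0.1       ]] tappet [[ 0.66043642 -0.07503369  0.184     ]]
scene 4054 z 0.15734214155912934 ((573.7275390625, -40.7662353515625), (140.04649353027344, 305.2897033691406), 43.60929489135742) [[417.70001220703125, 21.5], [628.2999877929688, -199.60000610351562], [729.7000122070312, -103.0], [519.0999755859375, 118.0999984741211]]
dark [[ 0.65491809 -0.12280022  0.155     ]] 164.0
```

Request:
{"method": "move_arm", "body": {
  "motion": [
    [[0,0,0,0,0,-1,0],[0,0,0.145,0,0,0,0],[0,0,0.145,0,0,0,0],[0,0,0.145,0,0,0,0],[0,0,0,-1,-0.3,0,0],[0,0,0,-1,-0.3,0,0],[0,0,0,-1,-0.3,0,0],[0,0,0,-1,-0.3,0,0],[0,0,0,-1,-0.3,0,0],[0,0,0,-1,-0.3,0,0]]
  ]
}}

```text
t: 0.93
tcp_pos: [0.3413, 0.395, 0.2557]
eef_rot: [-0.0, 0.393, 0.919, -0.0]
wrist_force: [-0.1, 2.0, 0.6]
opening: 0.0
finger_force: 0.0
```

```bash
cat >> h.py <<'E'
def rel(s):
    C=np.array([.567,-.035]);a=np.array([.691,-.723]);b=np.array([.723,.691]);d=s["tcp_pos"][:2]-C
    q=s["eef_rot"];M=R.from_quat([q[1],q[2],q[3],q[0]]).as_matrix()
    print("t",s["t"],"head xy mm",(d@a*1e3).round(1),(d@b*1e3).round(1),"z",s["tcp_pos"][2].round(4),"F",s["wrist_force"].round(1),"toolx yaw",np.degrees(np.arctan2(M[1,0],M[0,0])).round(1),"tilt",M[:2,2].round(3),"open",s["opening"])
E
python3 - <<'E'
from h import *
from cell import *
rel(sense())
f=np.load("top0.npz"); fe=onplane(f,[(301,257),(330,230)],.172)[:,:2]-[.567,-.035]; print((fe@np.array([[.691,.723],[-.723,.691]])*1e3).round())
E
```

```text
t 0.9333 head xy mm -466.9 134.0 z 0.2557 F [-0.1  2.   0.6] toolx yaw 133.7 tilt [-0.001 -0.001] open 0.0002812278668258681
[[-59.  49.]
 [ 38.  44.]]
```

Request:
{"method": "move_arm", "body": {
  "motion": [
    [[0,0,0,-1,-0.32,0,0],[0,0,0,-1,-0.32,0,0],[0,0,0,-1,-0.32,0,0],[0,0,0,-1,-0.32,0,0],[0,0,0,-1,-0.32,0,0],[0,0,0,-1,-0.32,0,0],[0,0,0,-1,-0.32,0,0],[0,0,0,-1,-0.32,0,0],[0,0,0,-1,-0.32,0,0],[0,0,0,-1,-0.32,0,0]]
  ]
}}

```text
t: 1.77
tcp_pos: [0.4561, 0.1589, 0.2559]
eef_rot: [-0.0, 0.393, 0.919, -0.0]
wrist_force: [0.3, -0.4, 0.4]
opening: 0.004
finger_force: 0.0
```

Request:
{"method": "move_arm", "body": {
  "motion": [
    [[0,0,0,-1,-0.32,0,0],[0,0,0,-1,-0.32,0,0],[0,0,0,-1,-0.32,0,0],[0,0,0,-1,-0.32,0,0],[0,0,0,-1,-0.32,0,0],[0,0,0,-1,-0.32,0,0],[0,0,0,-1,-0.32,0,0],[0,0,0,-1,-0.32,0,0],[0,0,0,-1,-0.32,0,0],[0,0,0,-1,-0.32,0,0]]
  ]
}}

```text
t: 2.6
tcp_pos: [0.5709, -0.0771, 0.2557]
eef_rot: [-0.0, 0.393, 0.919, -0.0]
wrist_force: [0.8, -0.1, 1.0]
opening: 0.001
finger_force: 0.0
```

Run:
```python
from h import *
from cell import *
rel(sense())
```

```text
t 2.6 head xy mm 33.2 -26.3 z 0.2557 F [ 0.8 -0.1  1. ] toolx yaw 133.7 tilt [-0.001  0.   ] open 0.000698859422683566
```

Request:
{"method": "move_arm", "body": {
  "motion": [
    [[0,0,0,-0.95,-0.3,0,0],[0,0,0,-0.95,-0.3,0,0],[0,0,0,-0.95,-0.3,0,0],[0,0,0,-0.95,-0.3,0,0],[0,0,0,0,0,0.6,0],[0,0,0,0,0,0.6,0],[0,0,0,0,0,0.6,0],[0,0,0,0,0,0.6,0],[0,0,0,0,0,0.4,0],[0,0,0,0,0,0,0]]
  ]
}}

```text
t: 3.43
tcp_pos: [0.6134, -0.1649, 0.1825]
eef_rot: [-0.003, 0.393, 0.919, -0.0]
wrist_force: [-0.4, -0.2, -0.3]
opening: 0.0
finger_force: 0.0
```

Run:
```python
from h import *
from cell import *
rel(sense())
for n in ("top","scene"):
    f=grab_frame(n); i=f["img"][170:340,230:430] if n=="top" else f["img"][160:330,200:400]
    cv2.imwrite(f"pics/{n}1.png",cv2.resize(i,None,fx=3,fy=3)[:,:,::-1])
```

```text
t 3.4333 head xy mm 126.0 -56.2 z 0.1825 F [-0.4 -0.2 -0.3] toolx yaw 133.7 tilt [-0.005  0.002] open 0.0001179586701492558
```

View pics/scene1.png

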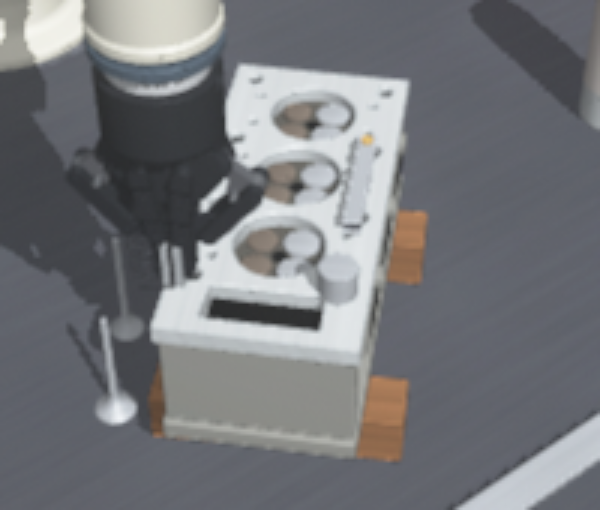

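The fingertips (crop ~(175,280)) are just above the stud-side margin beside the chain opening, clear of the tappet and valves. I'll descend slowly.

Request:
{"method": "move_arm", "body": {
  "motion": [
    [[0,0,0,0,0,0.1,0],[0,0,0,0,0,0.1,0],[0,0,0,0,0,0.1,0],[0,0,0,0,0,0.1,0],[0,0,0,0,0,0.1,0],[0,0,0,0,0,0.1,0],[0,0,0,0,0,0.04,0],[0,0,0,0,0,0.04,0],[0,0,0,0,0,0.04,0],[0,0,0,0,0,0,0]]
  ]
}}

```text
t: 4.37
tcp_pos: [0.6145, -0.1652, 0.1681]
eef_rot: [-0.0, 0.393, 0.919, -0.0]
wrist_force: [-0.9, 0.2, -0.3]
opening: 0.001
finger_force: 0.0
```

Run:
```python
from h import *
from cell import *
rel(sense())
```

```text
t 4.3667 head xy mm 127.0 -55.6 z 0.1681 F [-0.9  0.2 -0.3] toolx yaw 133.7 tilt [-0.  0.] open 0.001424051992166155
```

Request:
{"method": "move_arm", "body": {
  "motion": [
    [[0,0,0,0,0,0.06,0],[0,0,0,0,0,0.06,0],[0,0,0,0,0,0.04,0],[0,0,0,0,0,0.04,0],[0,0,0,0,0,0.02,0],[0,0,0,0,0,0.02,0],[0,0,0,0,0,0.02,0],[0,0,0,0,0,0.02,0],[0,0,0,0,0,0,0],[0,0,0,0,0,0,0]]
  ]
}}

```text
t: 5.2
tcp_pos: [0.6146, -0.1653, 0.1613]
eef_rot: [-0.0, 0.393, 0.919, -0.0]
wrist_force: [-0.7, 0.3, 0.4]
opening: -0.003
finger_force: 0.0
```

Request:
{"method": "move_arm", "body": {
  "motion": [
    [[0,0,0,0,0,0.02,0],[0,0,0,0,0,0.02,0],[0,0,0,0,0,0.02,0],[0,0,0,0,0,0.02,0],[0,0,0,0,0,0,0],[0,0,0,0,0,0,0],[0,0,0,0,0,0,0],[0,0,0,0,0,0,0],[0,0,0,0,0,0,0],[0,0,0,0,0,0,0]]
  ]
}}

```text
t: 6.03
tcp_pos: [0.6147, -0.1653, 0.1601]
eef_rot: [0.0, 0.393, 0.919, 0.0]
wrist_force: [-1.5, -0.2, 4.7]
opening: -0.004
finger_force: 2.7
```

Request:
{"method": "move_arm", "body": {
  "motion": [
    [[0,0,0,0,0,0.02,0],[0,0,0,0,0,0,0],[0,0,0,0,0,0,0],[0,0,0,0,0,0,0],[0,0,0,0,0,0,0],[0,0,0,0,0,0,0],[0,0,0,0,0,0,0],[0,0,0,0,0,0,0],[0,0,0,0,0,0,0],[0,0,0,0,0,0,0]]
  ]
}}

```text
t: 6.87
tcp_pos: [0.6147, -0.1653, 0.16]
eef_rot: [0.001, 0.393, 0.919, 0.0]
wrist_force: [-3.1, 0.8, 6.6]
opening: 0.006
finger_force: 3.5
```

Request:
{"method": "move_arm", "body": {
  "motion": [
    [[0,0,0,0.1,0,0.02,0],[0,0,0,0.2,0,0,0],[0,0,0,0.2,0,0,0],[0,0,0,0.2,0,0,0],[0,0,0,0.2,0,0,0],[0,0,0,0.2,0,0,0],[0,0,0,0.2,0,0,0],[0,0,0,0.2,0,0,0],[0,0,0,0.2,0,0,0],[0,0,0,0.2,0,0,0]]
  ]
}}

```text
t: 7.7
tcp_pos: [0.5831, -0.1319, 0.1601]
eef_rot: [0.003, 0.394, 0.919, -0.0]
wrist_force: [3.0, -3.7, 5.8]
opening: -0.001
finger_force: 3.1
```

Run:
```python
from h import *
from cell import *
rel(sense())
```

```text
t 7.7 head xy mm 81.2 -55.3 z 0.1601 F [ 3.  -3.7  5.8] toolx yaw 133.6 tilt [ 0.005 -0.003] open -0.0011461539321726937
```

Request:
{"method": "move_arm", "body": {
  "motion": [
    [[0,0,0,0.2,-0.03,0.02,0],[0,0,0,0.2,-0.03,0,0],[0,0,0,0.2,0,0,0],[0,0,0,0.2,0,0,0],[0,0,0,0.2,0,0,0],[0,0,0,0.2,0,0,0],[0,0,0,0.2,0,0,0],[0,0,0,0.2,0,0,0],[0,0,0,0.2,0,0,0],[0,0,0,0.2,0,0,0]]
  ]
}}

```text
t: 8.53
tcp_pos: [0.5479, -0.097, 0.16]
eef_rot: [0.004, 0.394, 0.919, -0.0]
wrist_force: [3.7, -3.4, 7.6]
opening: -0.001
finger_force: 3.7
```

Run:
```python
from h import *
from cell import *
rel(sense())
```

```text
t 8.5333 head xy mm 31.6 -56.7 z 0.16 F [ 3.7 -3.4  7.6] toolx yaw 133.6 tilt [ 0.006 -0.003] open -0.0013733171462744066
```

Request:
{"method": "move_arm", "body": {
  "motion": [
    [[0,0,0,0.2,0,0,0],[0,0,0,0.2,0,0,0],[0,0,0,0.2,0,0,0],[0,0,0,0.2,0,0,0],[0,0,0,0.2,0,0,0],[0,0,0,0.2,0,0,0],[0,0,0,0.2,0,0,0],[0,0,0,0.2,0,0,0],[0,0,0,0.2,0,0,0],[0,0,0,0.2,0,0,0]]
  ]
}}

```text
t: 9.37
tcp_pos: [0.5134, -0.0608, 0.16]
eef_rot: [0.004, 0.394, 0.919, -0.0]
wrist_force: [3.8, -3.2, 7.7]
opening: -0.003
finger_force: 3.8
```

Request:
{"method": "move_arm", "body": {
  "motion": [
    [[0,0,0,0.2,0,0,0],[0,0,0,0.2,0,0,0],[0,0,0,0.2,0,0,0],[0,0,0,0.2,0,0,0],[0,0,0,0.2,0,0,0],[0,0,0,0.2,0,0,0],[0,0,0,0.2,0,0,0],[0,0,0,0.2,0,0,0],[0,0,0,0.2,0,0,0],[0,0,0,0.2,0,0,0]]
  ]
}}

```text
t: 10.2
tcp_pos: [0.4789, -0.0245, 0.16]
eef_rot: [0.004, 0.394, 0.919, 0.0]
wrist_force: [3.7, -4.1, 7.9]
opening: -0.001
finger_force: 4.0
```

Run:
```python
from h import *
from cell import *
rel(sense())
```

```text
t 10.2 head xy mm -68.4 -56.4 z 0.16 F [ 3.7 -4.1  7.9] toolx yaw 133.6 tilt [ 0.007 -0.003] open -0.0008419768028443943
```

Request:
{"method": "move_arm", "body": {
  "motion": [
    [[0,0,0,0.2,0,0,0],[0,0,0,0.2,0,0,0],[0,0,0,0.2,0,0,0],[0,0,0,0.2,0,0,0],[0,0,0,0.2,0,0,0],[0,0,0,0.2,0,0,0],[0,0,0,0.2,0,0,0],[0,0,0,0.2,0,0,0],[0,0,0,0.2,0,0,0],[0,0,0,0.2,0,0,0]]
  ]
}}

```text
t: 11.03
tcp_pos: [0.4444, 0.0117, 0.16]
eef_rot: [0.004, 0.394, 0.919, 0.0]
wrist_force: [3.4, -5.0, 8.0]
opening: 0.0
finger_force: 4.1
```

Request:
{"method": "move_arm", "body": {
  "motion": [
    [[0,0,0,0.2,0,0,0],[0,0,0,0.2,0,0,0],[0,0,0,0.2,0,0,0],[0,0,0,0,0,0,0],[0,0,0,0,0,0,0],[0,0,0,0,0,0,0],[0,0,0,0,0,0,0],[0,0,0,0,0,0,0],[0,0,0,0,0,0,0],[0,0,0,0,0,0,0]]
  ]
}}

```text
t: 11.87
tcp_pos: [0.4336, 0.0232, 0.16]
eef_rot: [0.003, 0.393, 0.919, 0.001]
wrist_force: [1.2, -1.7, 10.0]
opening: -0.001
finger_force: 4.8
```

Run:
```python
from h import *
from cell import *
rel(sense())
for n in ("top","scene"):
    f=grab_frame(n); i=f["img"][170:340,230:430] if n=="top" else f["img"][160:330,200:400]
    cv2.imwrite(f"pics/{n}2.png",cv2.resize(i,None,fx=3,fy=3)[:,:,::-1])
```

```text
t 11.8667 head xy mm -134.3 -56.3 z 0.16 F [ 1.2 -1.7 10. ] toolx yaw 133.7 tilt [ 0.005 -0.001] open -0.0011024152319734463
```

View pics/scene2.png

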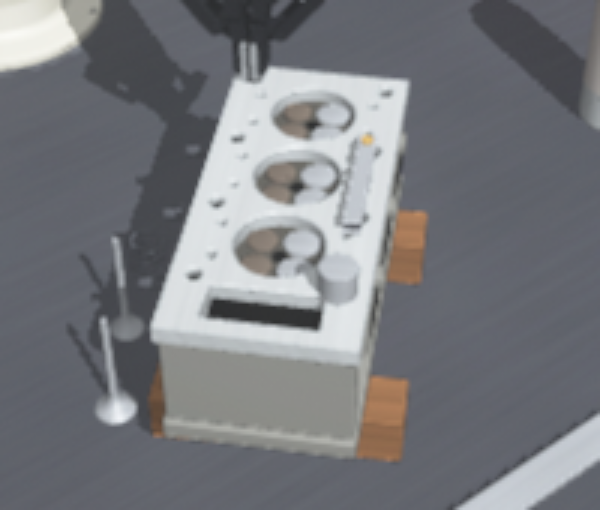

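The fingertips (crop (250,78)) are at the stud-side/plain-end corner with about 10 N contact, and the head and loose parts look unmoved. Now the turn across the plain end.

Request:
{"method": "move_arm", "body": {
  "motion": [
    [[0,0,0,0.1,0,0,0],[0,0,0,0.04,0.1,0,0],[0,0,0,0,0.2,0,0],[0,0,0,0,0.2,0,0],[0,0,0,0,0.2,0,0],[0,0,0,0,0.2,0,0],[0,0,0,0,0.2,0,0],[0,0,0,0,0.2,0,0],[0,0,0,0,0.2,0,0],[0,0,0,0,0.2,0,0]]
  ]
}}

```text
t: 12.8
tcp_pos: [0.4607, 0.0542, 0.16]
eef_rot: [0.001, 0.394, 0.919, -0.001]
wrist_force: [-5.6, -5.5, 13.1]
opening: -0.002
finger_force: 6.2
```

Request:
{"method": "move_arm", "body": {
  "motion": [
    [[0,0,0,0,0.2,0,0],[0,0,0,0,0.2,0,0],[0,0,0,0,0.2,0,0],[0,0,0,0,0.2,0,0],[0,0,0,0,0.2,0,0],[0,0,0,0,0.2,0,0],[0,0,0,0,0.2,0,0],[0,0,0,0,0.2,0,0],[0,0,0,0,0.2,0,0],[0,0,0,0,0.2,0,0]]
  ]
}}

```text
t: 13.63
tcp_pos: [0.4969, 0.0888, 0.16]
eef_rot: [0.001, 0.394, 0.919, -0.001]
wrist_force: [-6.2, -5.8, 12.8]
opening: -0.0
finger_force: 6.2
```

Run:
```python
from h import *
from cell import *
rel(sense())
```

```text
t 13.6333 head xy mm -138.0 34.8 z 0.16 F [-6.2 -5.8 12.8] toolx yaw 133.6 tilt [ 0.002 -0.002] open -0.000253541450995953
```

Go on 15 mm to the end point, dwell, then check.

Request:
{"method": "move_arm", "body": {
  "motion": [
    [[0,0,0,0,0.2,0,0],[0,0,0,0,0.2,0,0],[0,0,0,0,0.2,0,0],[0,0,0,0,0,0,0],[0,0,0,0,0,0,0],[0,0,0,0,0,0,0],[0,0,0,0,0,-0.1,0],[0,0,0,0,0,-0.2,0],[0,0,0,0,0,-0.6,0],[0,0,0,0,0,-1,0]]
  ]
}}

```text
t: 14.47
tcp_pos: [0.5062, 0.1002, 0.2022]
eef_rot: [-0.003, 0.393, 0.919, -0.002]
wrist_force: [-0.4, -0.5, -1.1]
opening: 0.005
finger_force: 0.0
```

Request:
{"method": "move_arm", "body": {
  "motion": [
    [[0,0,0,0,0,-1,0],[0,0,0,0,0,-1,0],[0,0,0,0,0,0,0],[0,0,0,0,0,0,0],[0,0,0,0,0,0,0],[0,0,0,0,0,0,0],[0,0,0,0,0,0,0],[0,0,0,0,0,0,0],[0,0,0,0,0,0,0],[0,0,0,0,0,0,0]]
  ]
}}

```text
t: 15.3
tcp_pos: [0.5074, 0.1003, 0.2549]
eef_rot: [-0.0, 0.393, 0.919, -0.0]
wrist_force: [-0.1, 0.9, -0.2]
opening: 0.004
finger_force: 0.0
```

Run:
```python
from h import *
from cell import *
rel(sense())
f=grab_frame("top"); cv2.imwrite("pics/top3.png",f["img"][:,:,::-1])
```

```text
t 15.3 head xy mm -139.0 50.4 z 0.2549 F [-0.1  0.9 -0.2] toolx yaw 133.7 tilt [-0.001 -0.   ] open 0.00447697918597575
```

View pics/top3.png

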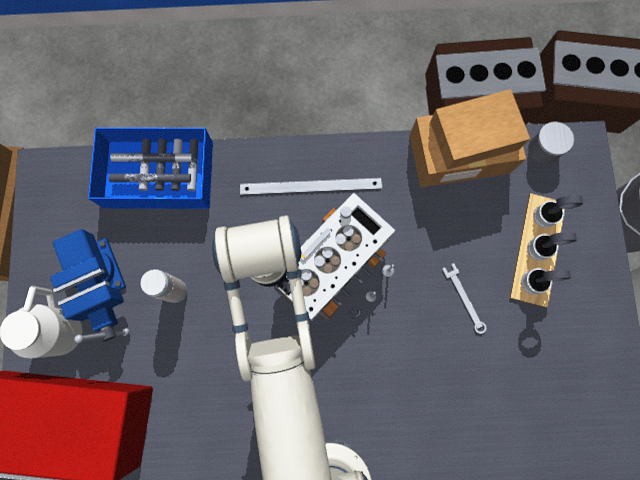

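The arm has lifted off. The head's visible corners (394,230) and (313,318) and all the loose parts are where they started, so I'm handing in.

```bash
python3 -c "
from cell import *
print(close_job())"
```

```text
the job is handed in; nothing more can be done
None
```

I ran the fingertip along the full margin, from the chain end down the stud side and across the plain end to the intake side, with force readings never above about 13 N. I then lifted off with the head and loose parts looking undisturbed, and handed the job in at about 15 s; no verdict came back.

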